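# Load the setting cylinders into the roll feed in order of diameter

## Task

The four setting cylinders have been washed and lie unsorted on the draining rack. Load them all into the sloping roll feed of the dial indicator, where they roll down to the stop one behind the other: the thinnest first, against the stop under the indicator, then each next thicker one, the thickest last, so that the indicator can be checked in rising steps. They must lie squarely across both rails, touching in an unbroken row; leave the grey stylus case, the loupe and the flanged bush where they are.

Things in the scene. Friction and masses are not known exactly. Their poses are not given: they have to be found in the camera images.
- cyl_a_center (a point): the thinnest of four plain ground steel setting cylinders: 16 mm in diameter, 70 mm long, 110 g, lying level in one of the four V rests of the draining rack at the start (which rest is which changes). This point is its centre, on its axis; its x axis runs along the cylinder. It rolls freely.
- cyl_b_center (a point): the second thinnest of four plain ground steel setting cylinders: 22 mm in diameter, 70 mm long, 208 g, lying level in one of the four V rests of the draining rack at the start (which rest is which changes). This point is its centre, on its axis; its x axis runs along the cylinder. It rolls freely.
- cyl_c_center (a point): the second thickest of four plain ground steel setting cylinders: 28 mm in diameter, 70 mm long, 336 g, lying level in one of the four V rests of the draining rack at the start (which rest is which changes). This point is its centre, on its axis; its x axis runs along the cylinder. It rolls freely.
- cyl_d_center (a point): the thickest of four plain ground steel setting cylinders: 34 mm in diameter, 70 mm long, 496 g, lying level in one of the four V rests of the draining rack at the start (which rest is which changes). This point is its centre, on its axis; its x axis runs along the cylinder. It rolls freely.
- feed: roll feed, fixed: aluminium stand, 124 x 256 mm, with two sloping steel rails between side plates, a dark stop block across the low end, and a dial indicator there on a post (+x side, 242 mm tall, arm at 203 mm, tip 105 mm over the plate). Origin: mid-footprint; x across the rails, +y down them towards the stop. Rail tops: 78 mm up at the stop face (y = 115 mm), 106 mm at the open end (y = -115 mm).
- feed_load (a point): usual loading point of the feed: 175 mm up the slope from the stop face, midway between the rails, level with their tops; axes as the feed's. The rails slope 7 degrees and are 30 mm wide, with a 33 mm open slot between them; the side plates are 94 mm apart inside and 16 mm higher. A cylinder laid across here (along x) and let go rolls down to the stop or the row.
- rack: draining rack, fixed: black plate 100 x 248 mm, 8 mm thick, with two steel bars along y, 48 mm apart inside, that carry four pairs of V rests at y = -90, -30, 30 and 90 mm. Origin: middle of its underside. The Vs are 90 degrees, bottom 30 mm up, flanks up to 49 mm; cylinders lie in them along the rack's x, their middles free to be taken across from above.
- grey_case_mid (a point): bystander: closed grey stylus case, 77 x 115 x 24 mm; point at its centre. Stays where it is.
- eye_loupe_mid (a point): bystander: black eye loupe, 36 mm in diameter and 28 mm tall; point at its centre. Stays where it is.
- flange_bush_mid (a point): bystander: turned aluminium bush with a flange, 48 mm in diameter, 18 mm tall; point at its centre. Stays where it is.

How it is judged (in metres and radians):
At the end, for the whole second after the job is handed in: All four cylinders lie at rest on the rails of the feed, from the stop upwards in rising diameter, each within 6 mm along the feed and 4 mm in height of where it lies when the row touches the stop without gaps, within 14 mm of the middle across the rails and square to them within 0.15 rad (x of cyl_a_center in the frame of feed between -0.014 and 0.014 m and y of cyl_a_center in the frame of feed between 0.102 and 0.114 m and z of cyl_a_center in the frame of feed between 0.0829 and 0.0909 m and angle between the x axis of each of cyl_a_center, cyl_b_center, cyl_c_center, cyl_d_center and the x axis of feed, either way round below 0.15 rad and linear speed of each of cyl_a, cyl_b, cyl_c, cyl_d below 0.01 m/s and angular speed of each of cyl_a, cyl_b, cyl_c, cyl_d below 0.3 rad/s and x of cyl_b_center in the frame of feed between -0.014 and 0.014 m and y of cyl_b_center in the frame of feed between 0.0838 and 0.0958 m and z of cyl_b_center in the frame of feed between 0.0882 and 0.0962 m and x of cyl_c_center in the frame of feed between -0.014 and 0.014 m and y of cyl_c_center in the frame of feed between 0.0595 and 0.0715 m and z of cyl_c_center in the frame of feed between 0.0942 and 0.1022 m and x of cyl_d_center in the frame of feed between -0.014 and 0.014 m and y of cyl_d_center in the frame of feed between 0.0293 and 0.0413 m and z of cyl_d_center in the frame of feed between 0.1009 and 0.1089 m).
It fails at once if the stylus case is pushed more than 20 mm or knocked over (distance of grey_case_mid from where it was at the start of the episode above 0.02 m or angle between grey_case_mid's own z axis and vertical above 0.35 rad).
It fails at once if the loupe is pushed more than 20 mm or knocked over (distance of eye_loupe_mid from where it was at the start of the episode above 0.02 m or angle between eye_loupe_mid's own z axis and vertical above 0.35 rad).
It fails at once if the bush is pushed more than 20 mm or knocked over (distance of flange_bush_mid from where it was at the start of the episode above 0.02 m or angle between flange_bush_mid's own z axis and vertical above 0.35 rad).
It also fails if it takes over 104 s, if anything falls off the work surface, if the arm or the gripper's body presses on something with over 40 N, if the wrist force passes 120 N, or if a joint passes its speed limit or range.

## Robot

A 6-joint arm with a two-finger parallel gripper is mounted at the origin on a cart in front of the work surface, level with it; the furniture and walls round the work are solid. World frame = base frame: x ahead of the robot, y to its left, z up, the work surface at z = 0. Lengths are in mm, angles in rad, forces in N, time in s.
With the tool pointing down it reaches from about 300 to 875 mm from the base axis. Payload 6.4 kg.
Tool frame: the origin (TCP) lies on the centre line of the jaws, within the pads' length; the fingertips stand 19 mm ahead of it and the grasp point (between the pads) is the TCP; z points along the fingers, y is the line along which they close (so a half turn about z gives the same grasp; the last joint's range is limited). The gripper opens to 88 mm and grips with 3 to 60 N. Pads are 18 mm wide; open, the fingers measure 123 mm over their backs; the gripper's body (75 mm by 187 mm) begins 45 mm behind the grasp point.
Start: joints at [-0.206, 0.181, 1.607, -0, 1.354, -0.206], TCP at [575.014, 0.015, 222.414] pointing down, gripper open.
Joint ranges: [-2.99, 2.99], [-0.89, 2.07], [0.3, 2.58], [-1.14, 4.28], [0, 2.63], [-3.12, 3.12]. Speed limits (rad/s): [2.57, 2.57, 3.01, 3.14, 3.14, 3.14].

## Interface

Orientations are given as a unit quaternion [x, y, z, w].
In Python, from bench import robot gives the robot as it stands.
- The arm moves only by the tool arm_command, never from a script. Its argument "steps" is a list of rows, each a list of 3 entries, a list of its own where there are three numbers: the finger opening in cm, from 0 to 8.81, then the shift along the tool's x, y, z in cm, then the turn about the tool's z in rad. In form: [[grip, [x, y, z], spin], ...]. A call has 1 to 5 rows; each row shifts and turns the commanded pose from where the row before left it, along the tool's axes as they then stand; what a row does not reach is not made up. A row lasts 1/12 s, in which the tool goes at most 41.7 mm and 7.16 degrees, less where a joint would pass 70% of its speed; a pose out of reach is approached as far as the arm can. A call is refused whole if a number of a shift passes 4.17 or a number of a turn 0.125, either way. A call with a gripper value outside its range is refused whole. The fingers move at their own pace and stop on an object; "newtons" is the grip in N (left out, the last holds). Time passes only in rows, so rows that do not move let the fingers close. It gives the time, the measured TCP pose, the force, the opening and the grip force at its end, in the units of the state.
- robot.observe(): the state, without advancing time (a new reading comes with each control period).
- robot.read_camera(name): name is "scene" or "side" or "wrist"; returns a dict with "pixels" (420x560x3 uint8, red, green, blue), "fx", "fy", "cx", "cy" (pixels), "dist_coeffs" ([k1, k2, p1, p2, k3] as OpenCV has them; the pictures are not rectified), "view" (4x4, takes a point from world to camera coordinates); the wrist camera has in their place "mount" (4x4, takes a point from camera to tool coordinates, whose origin is the TCP and whose axes are the flange's). Camera axes: x right, y down, z forward; pixel columns grow to the right and rows downward; lengths in mm; the calibration is good to about 2 mm. A picture is of the moment at which its call begins: read the wrist's pose just before it. There is no depth.
- robot.close_job(): hands the job in; it is judged then, once.
The state is a dict: "t": time; "q": joint angles; "qd": joint speeds; "tau": joint torques, N m; "tool_pos": TCP position; "ee_rot": TCP orientation; "ft_force": force on the tool from outside, world axes, zero at the start; "torque": the same for the moment, N m; "opening": finger opening in mm; "grip_force": force on a finger pad.
Only numpy, scipy, OpenCV 4.12 (cv2) and the standard library are available. Lean on these libraries where they do the work, as an engineer would, in place of code of your own. Each camera call takes 0.05 s, during which the arm holds its last target. There are 200 camera calls.

## Working session

There is one attempt and no reset: what is moved stays moved. The work goes in short steps, Python scripts to look and compute and a tool call to move; the robot and the scene stay as the last step left them, time stands still between calls to the robot, and variables do not carry over. Pictures are saved under pics/ and viewed, at most 14 in all, crops included, and the job is handed in when it is done.

Besides the shell and the picture viewer there is one more tool, called after ">>>" as name(argument=value, ...) on one line, values as JSON. arm_command: Moves the arm, as the interface text tells. Its arguments: {"type":"object","properties":{"steps":{"type":"array","items":{"type":"array"}},"newtons":{"type":"number"}},"required":["steps"]}

```bash
mkdir -p pics; python3 - <<'E'
from bench import robot
import cv2,numpy as np
print(robot.observe())
for n in("scene","side","wrist"):
    c=robot.read_camera(n); cv2.imwrite(f"pics/{n}0.png",c["pixels"][:,:,::-1])
    print(n,{k:(np.round(v,4).tolist()) for k,v in c.items() if k!="pixels"})
E
```

```text
{'t': 0.0, 'q': array([-2.06258425e-01,  1.81552832e-01,  1.60796511e+00, -2.93215720e-05,
        1.35379889e+00, -2.06321956e-01]), 'qd': array([-0.00059522,  0.00010615,  0.00123955,  0.0005129 ,  0.00119942,
       -0.00019185]), 'tau': array([-5.85923790e-04, -4.33866942e+01, -3.41848969e+01,  7.00952648e-02,
        3.87157314e-02, -1.54040990e-04]), 'tool_pos': array([5.74451468e+02, 1.46593667e-01, 2.21524260e+02]), 'ee_rot': array([ 7.07081816e-01,  7.07131220e-01, -4.83783004e-04, -7.13693621e-04]), 'ft_force': array([ 0.3862765 , -0.62766214, -0.81085462]), 'torque': array([0.06697399, 0.00986056, 0.03880737]), 'grip_force': 0.0, 'opening': 88.07727996764531}
scene {'fx': 506.6578, 'fy': 506.6578, 'cx': 280.0437, 'cy': 211.3922, 'dist_coeffs': [-0.1516, 0.0, 0.0, 0.0, 0.0], 'view': [[0.8654, -0.5009, 0.0115, -517.6341], [-0.2691, -0.484, -0.8326, 179.3495], [0.4227, 0.7175, -0.5537, 952.8901], [0.0, 0.0, 0.0, 1.0]]}
side {'fx': 395.0565, 'fy': 395.0565, 'cx': 277.9771, 'cy': 213.7559, 'dist_coeffs': [-0.0094, 0.0, 0.0, 0.0, 0.0], 'view': [[0.7096, -0.7045, -0.0161, -435.1302], [-0.5276, -0.5159, -0.6749, 312.4296], [0.4671, 0.4874, -0.7377, 768.5258], [0.0, 0.0, 0.0, 1.0]]}
wrist {'fx': 336.5826, 'fy': 336.5826, 'cx': 272.7657, 'cy': 208.1278, 'dist_coeffs': [-0.0596, 0.0, 0.0, 0.0, 0.0], 'mount': [[-0.0012, -0.9593, -0.2823, 73.6583], [1.0, -0.0013, 0.0, -0.9886], [-0.0004, -0.2823, 0.9593, -162.3816], [0.0, 0.0, 0.0, 1.0]]}
```

View pics/scene0.png

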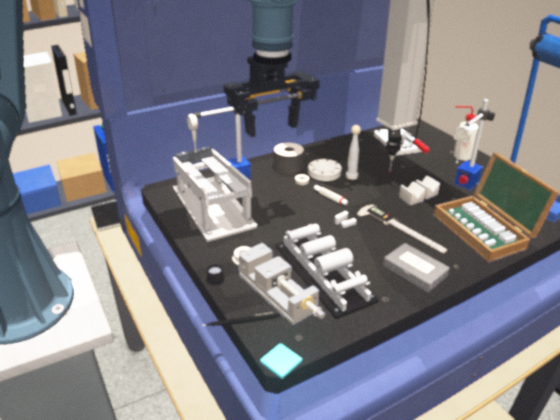

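View pics/side0.png

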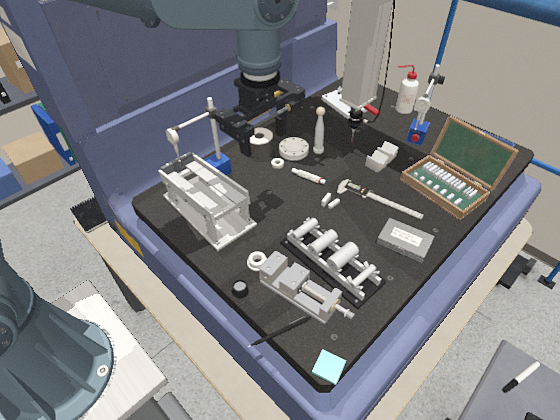

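View pics/wrist0.png

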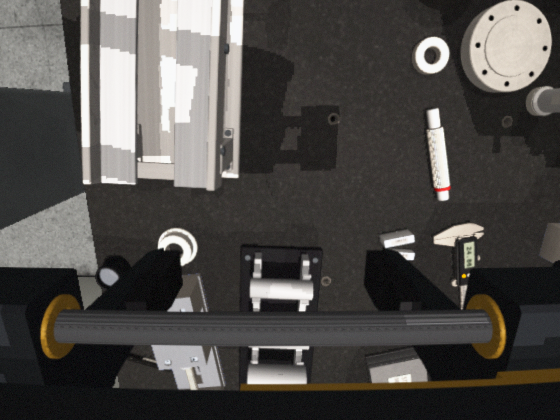

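The views show the feed at left-rear with its indicator at the far (+y) end (wrist ~(160,90)). The rack lies in front with four cylinders in it (wrist (280,250–380)), and the loupe (113,275), bush (178,245) and case (395,365) are nearby. I'll move the wrist camera over the rack.

```bash
cat > h.py <<'E'
import cv2,numpy as np
from scipy.spatial.transform import Rotation as R
from bench import robot
def shot(name,fn):
    s=robot.observe(); c=robot.read_camera(name); cv2.imwrite(fn,c["pixels"][:,:,::-1])
    K=np.array([[c["fx"],0,c["cx"]],[0,c["fy"],c["cy"]],[0,0,1]]);d=np.array(c["dist_coeffs"])
    if name=="wrist":
        T=np.eye(4);T[:3,:3]=R.from_quat(s["ee_rot"]).as_matrix();T[:3,3]=s["tool_pos"]
        C=T@np.array(c["mount"])
    else: C=np.linalg.inv(np.array(c["view"]))
    np.savez(fn[:-4],K=K,d=d,C=C); return s
def load(fn): z=np.load(fn+".npz"); return z["K"],z["d"],z["C"],cv2.imread(fn+".png")
def rays(fn,uv):
    K,d,C,_=load(fn); p=cv2.undistortPoints(np.array(uv,float).reshape(-1,1,2),K,d)[:,0]
    v=np.c_[p,np.ones(len(p))]@C[:3,:3].T; return C[:3,3],v/np.linalg.norm(v,axis=1)[:,None]
def plane(fn,uv,z):
    o,v=rays(fn,uv); return o+v*((z-o[2])/v[:,2])[:,None]
def tri(views):  # [(fn,uv)] -> points, rms gap
    O=[rays(f,u) for f,u in views]; out=[]
    for i in range(len(O[0][1])):
        A=0;b=0
        for o,v in O: P=np.eye(3)-np.outer(v[i],v[i]);A=A+P;b=b+P@o
        p=np.linalg.solve(A,b); out.append(np.r_[p,np.sqrt(np.mean([np.sum(((np.eye(3)-np.outer(v[i],v[i]))@(p-o))**2) for o,v in O]))])
    return np.array(out)
E
python3 - <<'E'
from h import *
shot("wrist","pics/w1.png"); shot("scene","pics/s1.png"); shot("side","pics/d1.png")
print("rack end",plane("pics/w1",[(243,246),(322,246)],8)); print("feed open end foot",plane("pics/w1",[(83,185),(240,187)],10))
print("case",plane("pics/d1",[(405,240)],24),"loupe",plane("pics/d1",[(240,288)],28),"bush",plane("pics/d1",[(258,260)],18))
print("rack corners side",plane("pics/d1",[(284,240),(308,215),(356,297),(383,268)],8))
E
```

```text
rack end [[537.35304413 -84.45134584   8.        ]
 [632.69182416 -84.56863541   8.        ]]
feed open end foot [[353.39470992  -8.1295266   10.        ]
 [536.04105748 -11.16476024  10.        ]]
case [[ 740.63120808 -305.35398922   24.        ]] loupe [[ 372.5152088  -125.61633457   28.        ]] bush [[455.47118767 -93.08770227  18.        ]]
rack corners side [[ 546.1582787   -88.84548323    8.        ]
 [ 649.20204946  -75.01674014    8.        ]
 [ 543.045098   -313.20448072    8.        ]
 [ 647.69801517 -310.61012267    8.        ]]
```

>>> arm_command(steps=[[8.8,[-4,0,0],0],[8.8,[-4,0,0],0],[8.8,[-4,0,0],0],[8.8,[-4,0,0],0],[8.8,[0,0,0],0]])

```text
t: 0.72
tool_pos: [574.6, -166.8, 222.4]
ee_rot: [0.709, 0.705, -0.001, 0.001]
ft_force: [0.0, 0.5, 0.0]
opening: 87.9
grip_force: 0.0
```

```bash
python3 -c "
from h import *
print(shot('wrist','pics/w2.png')['tool_pos'])"
```

```text
[ 574.64634928 -166.79591495  222.36292775]
```

>>> arm_command(steps=[[8.8,[-4,0,0],0],[8.8,[-4,0,0],0],[8.8,[0,0,0],0]])

```text
t: 1.02
tool_pos: [574.8, -244.9, 222.4]
ee_rot: [0.708, 0.706, -0.001, 0.001]
ft_force: [-0.2, 1.0, 0.6]
opening: 88.1
grip_force: 0.0
```

```bash
python3 -c "
from h import *
print(shot('wrist','pics/w3.png')['tool_pos'])
a=cv2.imread('pics/w2.png');b=cv2.imread('pics/w3.png')
cv2.imwrite('pics/w23.png',np.hstack([a[0:420,150:550],b[0:420,150:550]]))"
```

```text
[ 574.77573413 -244.91692677  222.39966652]
```

View pics/w23.png

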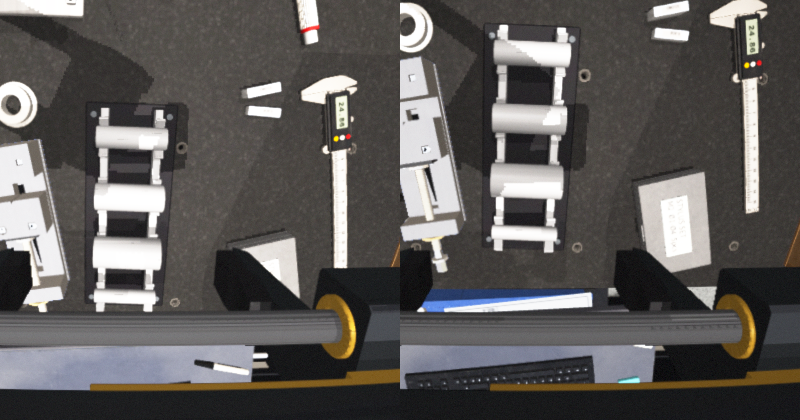

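Wrist views (crop offset 150): the cylinders from top to bottom measure about 24/30/37/16 px, so they are B, C, D, A. In w3 their mid-rows are ≈53, 119, 181, 233. Next I measure them with edge profiles in both views.

```bash
python3 - <<'E'
from h import *
def prof(fn,cols,lo,hi):
    g=load(fn)[3].max(2).astype(float)
    m=np.median(g[:,cols[0]:cols[1]],axis=1)
    on=(m>75)&(np.arange(420)>=lo)&(np.arange(420)<hi)
    n,l,st,_=cv2.connectedComponentsWithStats(on.astype(np.uint8).reshape(-1,1))
    return [(st[i,1]-.5,st[i,1]+st[i,3]-.5) for i in range(1,n) if st[i,3]>6]
def ext(fn,r,lo=235,hi=330):
    g=load(fn)[3].max(2)[int(r)-2:int(r)+3].mean(0); c=np.where(g[lo:hi]>75)[0]+lo; return c.min()-.5,c.max()+.5
P={"pics/w2":(120,308),"pics/w3":(30,248)}
L=[]
for f,(lo,hi) in P.items():
    a=prof(f,(265,272),lo,hi);b=prof(f,(290,297),lo,hi);L.append((f,a,b));print(f,a,b)
for i in range(4):
    S=[]
    for s,col in((1,268),(2,293)):
        A=[];B=[]
        d=[]
        for q in L:
            t,bt=q[s][i]; o,v=rays(q[0],[(col,t),(col,bt)]); w=v.sum(0);w/=np.linalg.norm(w); d.append((o,w,np.arccos(v[0]@v[1])/2))
        # x-parallel axis: solve y,z in plane
        M=np.array([[w[2],-w[1]] for o,w,h in d]); r=np.array([w[2]*o[1]-w[1]*o[2] for o,w,h in d])
        yz=np.linalg.solve(M,r); dia=[2*np.hypot(o[1]-yz[0],o[2]-yz[1])*np.sin(h) for o,w,h in d]
        x=np.mean([o[0]+w[0]/w[2]*(yz[1]-o[2]) for o,w,h in d]); S.append((x,*yz)); 
        print("ABCD"[(1,2,3,0)[i]],np.round([x,*yz],1),"dia",np.round(dia,1))
    yw=np.arctan2(S[1][1]-S[0][1],S[1][0]-S[0][0]); z=(S[0][2]+S[1][2])/2
    for q in L:
        r=np.mean(q[1][i]); e=ext(q[0],r); E=plane(q[0],[(e[0],r),(e[1],r)],z); print("  ends",np.round(E[:,0],1),"mid",round(E[:,0].mean(),1),"len",round(E[1,0]-E[0,0],1),"yaw",round(yw,3))
print("rack side edges:", np.round(plane("pics/w3",[(483-250,26),(579-250,26),(481-250,245),(573-250,250)],8),1))
E
```

```text
pics/w2 [(np.float64(125.5), np.float64(148.5)), (np.float64(163.5), np.float64(170.5)), (np.float64(182.5), np.float64(211.5)), (np.float64(236.5), np.float64(269.5)), (np.float64(288.5), np.float64(303.5))] [(np.float64(126.5), np.float64(150.5)), (np.float64(183.5), np.float64(212.5)), (np.float64(237.5), np.float64(270.5)), (np.float64(287.5), np.float64(307.5))]
pics/w3 [(np.float64(39.5), np.float64(64.5)), (np.float64(103.5), np.float64(132.5)), (np.float64(163.5), np.float64(198.5)), (np.float64(224.5), np.float64(240.5))] [(np.float64(40.5), np.float64(66.5)), (np.float64(104.5), np.float64(134.5)), (np.float64(164.5), np.float64(199.5)), (np.float64(225.5), np.float64(247.5))]
B [ 569.7 -119.8   47.7] dia [22.3 21.6]
B [ 593.6 -121.4   48.6] dia [23.2 22.4]
  ends [546.2 619.1] mid 582.7 len 72.8 yaw -0.064
  ends [546.4 619.7] mid 583.0 len 73.3 yaw -0.064
C [ 566.3 -185.3 -163.9] dia [11.4 44.6]
C [ 594.  -181.2   51.3] dia [29.6 28.1]
  ends [543.1 623.6] mid 583.3 len 80.5 yaw 0.15
  ends [533.2 631.2] mid 582.2 len 97.9 yaw 0.15
D [  550.2  -500.1 -1171.6] dia [138.3 164.3]
D [ 594.4 -241.6   55.3] dia [34.8 34.8]
  ends [485.3 737.4] mid 611.3 len 252.1 yaw 1.401
  ends [475.8 735.9] mid 605.9 len 260.1 yaw 1.401
A [ 555.2 -588.2 -720.5] dia [116.9  55.9]
A [ 596.6 -309.1   31.6] dia [23.2 24.6]
  ends [498.5 706.1] mid 602.3 len 207.6 yaw 1.423
  ends [498.6 704.5] mid 601.6 len 205.9 yaw 1.423
rack side edges: [[ 534.   -88.3    8. ]
 [ 632.2  -88.6    8. ]
 [ 523.  -329.     8. ]
 [ 634.5 -336.1    8. ]]
```

>>> arm_command(steps=[[8.8,[4,-4,0],0],[8.8,[4,-4,0],0],[8.8,[4,-3,0],0],[8.8,[4,0,0],0],[8.8,[4,0,-1],0]])

```text
t: 1.48
tool_pos: [488.2, -64.2, 230.6]
ee_rot: [0.707, 0.707, -0.0, -0.002]
ft_force: [0.9, 1.0, 0.1]
opening: 87.6
grip_force: 0.0
```

>>> arm_command(steps=[[8.8,[4,0,-4],0],[8.8,[4,0,-4],0],[8.8,[0,0,-4],0],[8.8,[0,0,0],0]])

```text
t: 1.82
tool_pos: [493.3, -5.7, 339.5]
ee_rot: [0.705, 0.709, 0.003, 0.005]
ft_force: [0.8, -0.4, 1.5]
opening: 87.9
grip_force: 0.0
```

```bash
python3 -c "
from h import *
print(shot('wrist','pics/f1.png')['tool_pos'])"
```

```text
[493.32317175  -5.71940686 339.49218819]
```

>>> arm_command(steps=[[8.8,[-4,0,0],0],[8.8,[-4,0,0],0],[8.8,[-2,0,0],0],[8.8,[0,0,0],0]])

```text
t: 2.2
tool_pos: [490.3, -111.0, 329.6]
ee_rot: [0.708, 0.706, -0.001, -0.001]
ft_force: [-0.6, -0.2, 0.0]
opening: 88.0
grip_force: 0.0
```

```bash
python3 -c "
from h import *
print(shot('wrist','pics/f2.png')['tool_pos'])
a=cv2.imread('pics/f1.png');b=cv2.imread('pics/f2.png')
cv2.imwrite('pics/f12.png',np.hstack([a[:,100:500],b[:,100:500]]))"
```

```text
[ 490.27072623 -110.98855324  329.6206264 ]
```

View pics/f12.png

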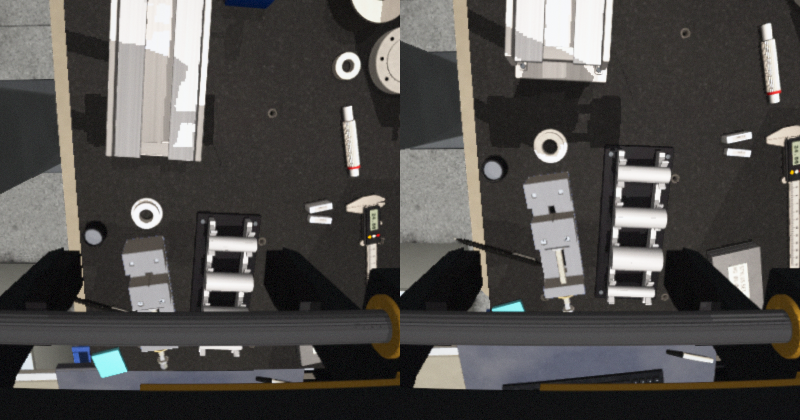

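Both crops show the feed's open end (f1 (155,160)) with its rails running up-image, and the rack ((235,250)). I'll look at the feed from over it.

>>> arm_command(steps=[[8.8,[4,-1,0],0],[8.8,[4,-1,0],0],[8.8,[4,-1,0],0],[8.8,[4,-1,0],0],[8.8,[4,-1,0],0]])

```text
t: 2.67
tool_pos: [439.1, 94.4, 330.6]
ee_rot: [0.707, 0.707, -0.0, -0.001]
ft_force: [1.0, 0.2, -0.4]
opening: 88.3
grip_force: 0.0
```

>>> arm_command(steps=[[8.8,[0,0,0],0],[8.8,[0,0,0],0],[8.8,[0,0,0],0],[8.8,[0,0,0],0]])

```text
t: 3.0
tool_pos: [441.0, 90.9, 331.0]
ee_rot: [0.707, 0.707, -0.0, -0.0]
ft_force: [0.5, -0.4, -0.4]
opening: 88.4
grip_force: 0.0
```

```bash
python3 -c "
from h import *
print(shot('wrist','pics/f3.png')['tool_pos'])"
```

```text
[440.97639257  90.88762572 330.95410283]
```

>>> arm_command(steps=[[8.8,[-4,0,0],0],[8.8,[-4,0,0],0],[8.8,[0,0,0],0],[8.8,[0,0,0],0],[8.8,[0,0,0],0]])

```text
t: 3.47
tool_pos: [441.2, 10.3, 331.2]
ee_rot: [0.708, 0.706, 0.0, -0.0]
ft_force: [0.1, 0.3, 0.1]
opening: 88.2
grip_force: 0.0
```

```bash
python3 -c "
from h import *
print(shot('wrist','pics/f4.png')['tool_pos'])
a=cv2.imread('pics/f3.png');b=cv2.imread('pics/f4.png')
cv2.imwrite('pics/f34.png',np.hstack([cv2.resize(a[:300,150:350],None,fx=2,fy=2),cv2.resize(b[:300,150:350],None,fx=2,fy=2)]))"
```

```text
[441.16368319  10.32697359 331.15808315]
```

View pics/f34.png

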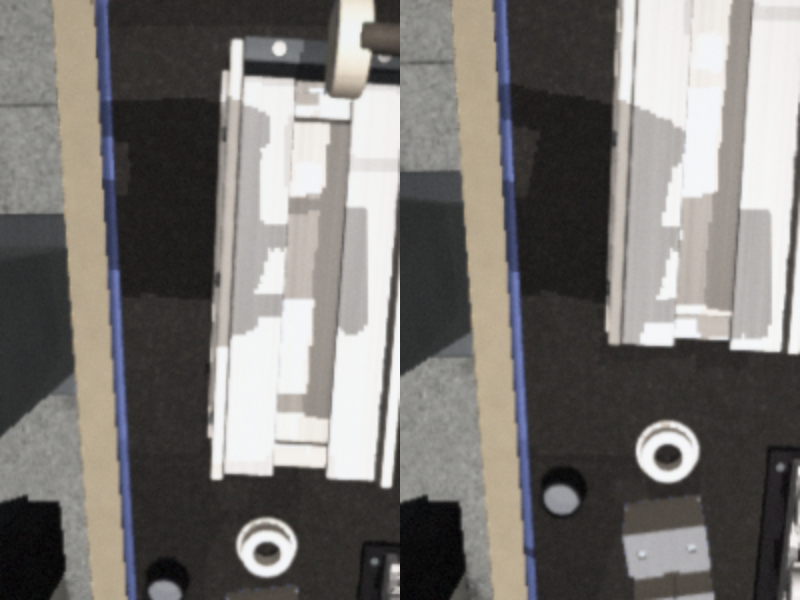

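In f3 (×2, offset 150) the slot edges run from (295,80)/(350,85) at the stop to (273,473)/(328,478) at the open end. In f4 the open-end corners are (275,345)/(330,348). I'll look at the first wrist view enlarged, for a sideways baseline.

```bash
python3 -c "
from h import *
a=cv2.imread('pics/w1.png')
cv2.imwrite('pics/w1c.png',cv2.resize(a[:195,60:260],None,fx=3,fy=3,interpolation=cv2.INTER_CUBIC))"
```

```text
(no output)
```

View pics/w1c.png

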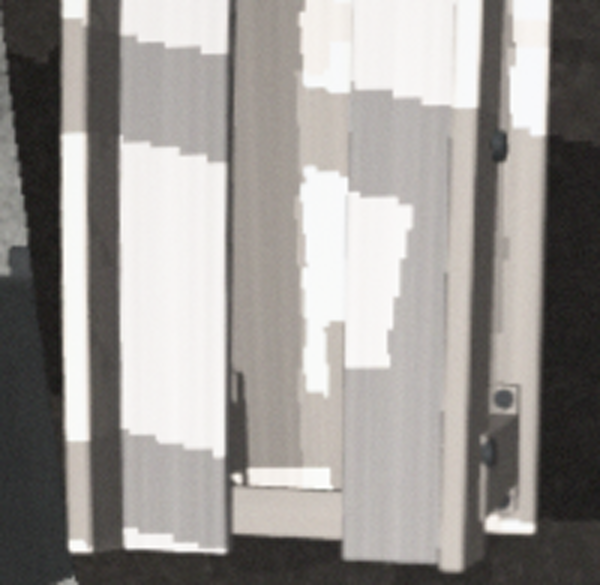

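```bash
cat > feed.py <<'E'
from h import *
F=lambda p:(150+p[0]/2-.25,p[1]/2-.25); W=lambda p:(60+p[0]/3-.33,p[1]/3-.33)
c=tri([("pics/f3",[F((273,473)),F((328,478))]),("pics/f4",[F((275,345)),F((330,348))]),("pics/w1",[W((228,551)),W((343,558))])])
D=[]
for a3,b3,aw,bw in(((295,80),(273,473),(231,0),(228,551)),((350,85),(328,478),(351,0),(343,558))):
    n=[np.cross(*rays(f,p)[1]) for f,p in(("pics/f3",[F(a3),F(b3)]),("pics/w1",[W(aw),W(bw)]))]
    d=np.cross(*n); d/=np.linalg.norm(d); d*=np.sign(d[1]); D.append(d)
E
cat >> feed.py <<'E'
def st(uv,p0,d): # intersect f3 ray with vertical-plane through p0 containing d -> via closest point on line
    o,v=rays("pics/f3",[uv]); v=v[0]; A=np.c_[d,-v]; s=np.linalg.lstsq(A,o-p0,rcond=None)[0]; return p0+d*s[0],s[0]
E
python3 - <<'E'
from feed import *
np.set_printoptions(precision=3,suppress=True)
print("corners",c); print("dirs",D)
for d in D: print("yaw(dx/dy)",d[0]/d[1],"slope deg",np.degrees(np.arcsin(d[2])))
d=np.mean(D,0);d/=np.linalg.norm(d)
for i,u in enumerate(((295,80),(350,85))): print("stop",st(F(u),c[i,:3],d))
# also yaw from rail z by text as check
for z1,z0 in((78,106),): 
    for a,b in(((295,80),(273,473)),((350,85),(328,478))):
        p=plane("pics/f3",[F(a)],z1)[0];q=plane("pics/f3",[F(b)],z0)[0]; print("check",p,q,(p-q)[0]/(p-q)[1])
# rack ends by wider-threshold
for f,k,dy in(("pics/w2",150,0),("pics/w3",150,0)):
    g=load(f)[3].max(2).astype(int)
    rows={"pics/w2":[138,198,253,296],"pics/w3":[53,119,181,233]}[f]
    for r,z in zip(rows,(48,51.3,55.3,43)):
        l=g[r-1:r+2].mean(0); x=278
        a=x
        while l[a-1]>75:a-=1
        b=x
        while l[b+1]>75:b+=1
        P=plane(f,[(a-.5,r),(b+.5,r)],z); print(f,r,a,b,P[:,0],P[:,0].mean(),P[0,1])
E
```

```text
corners [[456.635  13.907 105.596   0.425]
 [489.682  11.814 106.956   0.564]]
dirs [array([ 0.051,  0.99 , -0.131]), array([ 0.043,  0.988, -0.148])]
yaw(dx/dy) 0.05160380753811949 slope deg -7.551660732271628
yaw(dx/dy) 0.04333380174374399 slope deg -8.532288142927259
stop (array([467.496, 242.676,  73.237]), np.float64(231.30101820841756))
stop (array([500.508, 239.849,  74.7  ]), np.float64(230.5595146251798))
check [467.964 241.768  78.   ] [456.361  14.428 106.   ] 0.05103942374547931
check [499.371 239.258  78.   ] [490.351  11.046 106.   ] 0.039525650095846625
pics/w2 138 245 318 [546.194 619.12 ] 582.6568150710057 -120.52221982467061
pics/w2 198 243 316 [542.622 618.445] 580.5337020382817 -180.76493038495732
pics/w2 253 242 312 [539.935 615.523] 577.7289351430225 -240.21078533292473
pics/w2 296 238 308 [532.126 614.044] 573.0851657879907 -299.7581264781336
pics/w3 53 243 321 [546.352 619.747] 583.0499410312469 -120.45317379178636
pics/w3 119 241 317 [543.137 617.227] 580.182215552147 -180.29438726241904
pics/w3 181 239 314 [539.702 615.543] 577.6223873540532 -240.28906542114342
pics/w3 233 241 307 [538.657 611.254] 574.9556892857947 -300.2861121750175
```

Measured: the feed's load point is ≈(475.8, 69.1, rail top 99.4) with yaw −0.047, and the rack has the same yaw. The cylinders are at A(574.7,−300.3), B(582.8,−120.5), C(580.3,−180.5), D(577.7,−240.3). Now I turn the tool so the jaws close along the rack's y.

>>> arm_command(steps=[[3,[0,0,0],-0.12],[3,[0,0,0],-0.12],[3,[0,0,0],-0.12],[3,[0,0,0],-0.12],[3,[0,0,0],-0.12]])

```text
t: 3.93
tool_pos: [441.1, 12.4, 331.3]
ee_rot: [0.463, 0.886, 0.0, -0.0]
ft_force: [0.4, 0.0, -0.2]
opening: 56.9
grip_force: 0.0
```

>>> arm_command(steps=[[3,[0,0,0],-0.12],[3,[0,0,0],-0.12],[3,[0,0,0],-0.12],[3,[0,0,0],-0.12],[3,[0,0,0],-0.12]])

```text
t: 4.35
tool_pos: [441.1, 12.4, 331.3]
ee_rot: [0.18, 0.984, 0.0, -0.0]
ft_force: [0.3, -0.5, -0.4]
opening: 30.0
grip_force: 0.0
```

>>> arm_command(steps=[[3,[0,0,0],-0.12],[3,[0,0,0],-0.12],[3,[0,0,0],-0.083],[3,[0,0,0],0],[3,[0,0,0],0]])

```text
t: 4.77
tool_pos: [441.1, 12.1, 331.3]
ee_rot: [0.024, 1.0, 0.0, 0.0]
ft_force: [-0.4, -0.7, 0.3]
opening: 30.0
grip_force: 0.0
```

```bash
cat > go.py <<'E'
# usage: go.py x y z -> remaining shift in tool axes (cm) and spin for tool y at world angle 87.3 deg
import sys; from h import *
s=robot.observe(); M=R.from_quat(s["ee_rot"]).as_matrix()
t=np.array([float(a) for a in sys.argv[1:4]])
print("t",round(s["t"],2),"pos",np.round(s["tool_pos"],1),"open",round(s["opening"],1),"grip",round(s["grip_force"],1),"tilt",np.round(M[:2,2],4))
print("shift cm",np.round(M.T@(t-s["tool_pos"])/10,2),"spin",round(np.arctan2(M[1,1],M[0,1])-(np.pi/2-.047),4))
E
python3 go.py 574.7 -300.3 160
```

```text
t 4.77 pos [441.1  12.1 331.3] open 30.0 grip 0.0 tilt [0.     0.0002]
shift cm [-14.87 -30.55  17.13] spin -0.002
```

>>> arm_command(steps=[[3,[-1.65,-3.39,1.5],0],[3,[-1.65,-3.39,1.5],0],[3,[-1.65,-3.39,1.5],0],[3,[-1.65,-3.39,1.5],0],[3,[-1.65,-3.39,1.5],0]])

```text
t: 5.18
tool_pos: [516.1, -163.2, 255.7]
ee_rot: [0.025, 1.0, -0.0, 0.0]
ft_force: [0.5, 0.8, 0.2]
opening: 30.1
grip_force: 0.0
```

>>> arm_command(steps=[[3,[-1.65,-3.39,1.5],0],[3,[-1.65,-3.39,1.5],0],[3,[-1.65,-3.39,1.5],0],[3,[-1.65,-3.39,1.5],0],[3,[0,0,0],0]])

```text
t: 5.6
tool_pos: [574.2, -304.9, 189.7]
ee_rot: [0.027, 1.0, 0.001, -0.003]
ft_force: [-0.3, 0.6, -2.0]
opening: 29.8
grip_force: 0.0
```

>>> arm_command(steps=[[3,[0,0,0],0],[3,[0,0,0],0]])

```text
t: 5.77
tool_pos: [574.9, -300.0, 195.9]
ee_rot: [0.025, 1.0, 0.001, -0.0]
ft_force: [-0.3, 0.6, 0.5]
opening: 29.8
grip_force: 0.0
```

```bash
python3 go.py 574.7 -300.3 110; python3 -c "
from h import *
shot('wrist','pics/a1.png')"
```

```text
t 5.77 pos [ 574.9 -300.   195.9] open 29.8 grip 0.0 tilt [-0.0008  0.0011]
shift cm [ 0.01 -0.04  8.59] spin -0.0023
```

View pics/a1.png

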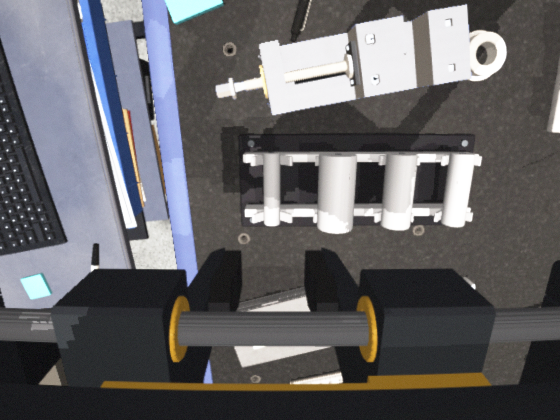

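A appears centred under the jaws at column 272, with the rack clear of the fingers. Descending.

>>> arm_command(steps=[[3,[0,0,3.5],0],[3,[0,0,3.5],0],[3,[0,0,3],0],[3,[0,0,2],0],[3,[0,0,1.5],0]])

```text
t: 6.23
tool_pos: [574.5, -298.5, 60.7]
ee_rot: [0.023, 1.0, 0.0, -0.0]
ft_force: [1.2, 0.1, 0.2]
opening: 30.0
grip_force: 0.0
```

>>> arm_command(steps=[[3,[0,0,0.7],0],[3,[0,0,0.4],0],[3,[0,0,0],0],[3,[0,0,0],0]])

```text
t: 6.57
tool_pos: [575.8, -300.8, 52.2]
ee_rot: [0.024, 1.0, -0.001, 0.001]
ft_force: [-0.3, -0.3, -0.0]
opening: 29.9
grip_force: 0.0
```

>>> arm_command(steps=[[1,[0,0,0],0],[1,[0,0,0],0],[1,[0,0,0],0],[1,[0,0,0],0],[1,[0,0,0],0]], newtons=20)

```text
t: 6.98
tool_pos: [574.9, -300.8, 50.6]
ee_rot: [0.024, 1.0, -0.0, 0.0]
ft_force: [-0.1, -0.4, 0.9]
opening: 9.8
grip_force: 0.0
```

The fingers closed to 9.8 mm with no grip force, so they missed. Checking.

```bash
python3 -c "
from h import *
shot('wrist','pics/a2.png');shot('side','pics/a2s.png')
a=cv2.imread('pics/a2.png');b=cv2.imread('pics/a2s.png')
cv2.imwrite('pics/a2v.png',np.hstack([a[100:420,130:480],cv2.resize(b[200:330,250:430],None,fx=2.4,fy=2.46)[:320]]))"
```

```text
(no output)
```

View pics/a2v.png

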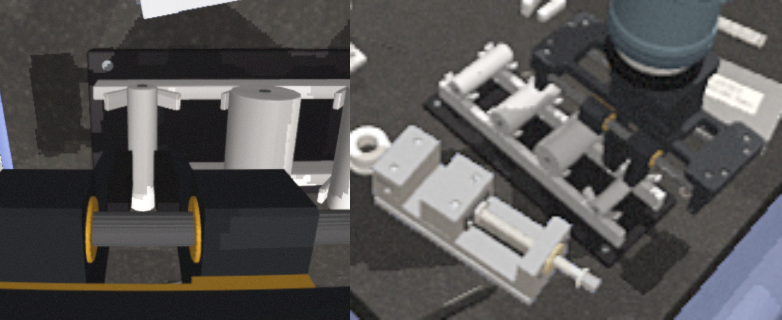

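```bash
python3 - <<'E'
from h import *
K,d,C,im=load("pics/a2")
def pr(P):
    V=np.linalg.inv(C); return cv2.projectPoints(np.array(P,float),cv2.Rodrigues(V[:3,:3])[0],V[:3,3],K,d)[0][:,0]
s=robot.observe();p=s["tool_pos"];print(s["t"],p,s["opening"])
print("TCP,tip",pr([p,p-[0,0,19]])-[130,100])
print("A ends mid", pr([[540,-298.7,41.3],[575,-300.3,41.3],[610,-302,41.3]])-[130,100])
print("bar tops near", pr([[575-24,-330,49],[575+24,-330,49]])-[130,100])
cv2.imwrite("pics/a2z.png",cv2.resize(im[170:420,170:380],None,fx=2.4,fy=2.4,interpolation=cv2.INTER_CUBIC)*1)
g=cv2.resize(im[170:420,200:380],None,fx=3,fy=2.4); cv2.imwrite("pics/a2z.png",np.clip(255*(g/255.)**.5,0,255).astype(np.uint8))
E
```

```text
7.0833 [ 574.81484489 -300.69038052   50.37559646] 9.966222635714779
TCP,tip [[141.20044491 154.89172887]
 [141.40876966 141.31296148]]
A ends mid [[141.75408566  86.19783339]
 [142.02905528 148.35390164]
 [142.10637501 203.84275965]]
bar tops near [[ 81.61927005 113.46188311]
 [ 90.53652899 196.18269538]]
```

View pics/a2z.png

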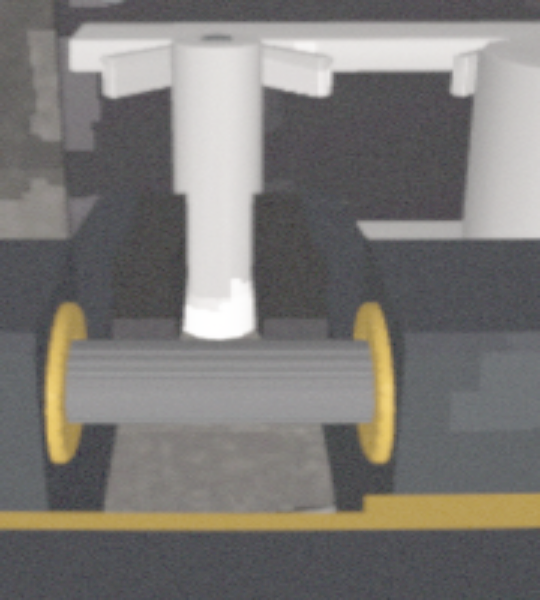

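The fingers overlap the cylinder's flanks from row 190 in the enlargement, so the question is whether they are holding it or sitting above it. Closing fully will tell.

>>> arm_command(steps=[[0,[0,0,0],0],[0,[0,0,0],0],[0,[0,0,0],0]], newtons=20)

```text
t: 7.33
tool_pos: [574.8, -300.6, 50.2]
ee_rot: [0.024, 1.0, 0.0, -0.0]
ft_force: [-0.3, -0.3, -0.6]
opening: 0.3
grip_force: 0.0
```

```bash
python3 - <<'E'
from h import *
c=robot.read_camera("wrist"); M=np.linalg.inv(np.array(c["mount"])); K=np.array([[c["fx"],0,c["cx"]],[0,c["fy"],c["cy"]],[0,0,1]]); d=np.array(c["dist_coeffs"])
for x in(9,0,-9):
  for z in(19,0,-20):
    print(x,z,cv2.projectPoints(np.array([[x,-15.,z],[x,15,z],[x,-32,z]]),cv2.Rodrigues(M[:3,:3])[0],M[:3,3],K,d)[0][:,0].round(0).tolist())
im=cv2.imread("pics/a1.png")[215:305,180:380]
g=cv2.resize(im,None,fx=4,fy=4,interpolation=cv2.INTER_CUBIC);cv2.imwrite("pics/a1z.png",np.clip(255*(g/255.)**.5,0,255).astype(np.uint8))
E
```

```text
9 19 [[245.0, 227.0], [297.0, 227.0], [215.0, 227.0]]
9 0 [[242.0, 239.0], [300.0, 239.0], [209.0, 239.0]]
9 -20 [[238.0, 255.0], [303.0, 255.0], [201.0, 255.0]]
0 19 [[245.0, 242.0], [297.0, 242.0], [216.0, 242.0]]
0 0 [[242.0, 255.0], [300.0, 255.0], [210.0, 255.0]]
0 -20 [[239.0, 273.0], [303.0, 273.0], [203.0, 273.0]]
-9 19 [[246.0, 256.0], [297.0, 256.0], [217.0, 256.0]]
-9 0 [[243.0, 271.0], [299.0, 271.0], [211.0, 271.0]]
-9 -20 [[239.0, 290.0], [302.0, 290.0], [204.0, 290.0]]
```

View pics/a1z.png

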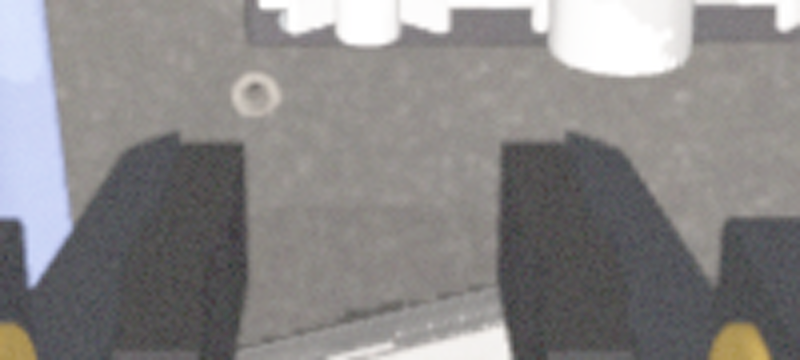

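The fingertips in a1 are at full-frame (241,251)/(305,251). That is 64 px apart for a 30 mm opening, which is too wide for tips 19 mm ahead of the TCP and suggests they sit ~18 mm behind it. I'll cross-check with the fixed cameras' first pictures.

```bash
python3 - <<'E'
from h import *
for f in("pics/s1","pics/d1"):
    K,d,C,im=load(f);V=np.linalg.inv(C)
    for z in(203,222,241):
        print(f,z,cv2.projectPoints(np.array([[575-44-9,0,z],[575+44+9,0,z]],float),cv2.Rodrigues(V[:3,:3])[0],V[:3,3],K,d)[0][:,0].round(0).tolist())
a=cv2.imread("pics/s1.png")[70:170,210:340];b=cv2.imread("pics/d1.png")[70:170,200:330]
g=cv2.resize(np.hstack([a,b]),None,fx=3,fy=3,interpolation=cv2.INTER_CUBIC);cv2.imwrite("pics/tips.png",np.clip(255*(g/255.)**.6,0,255).astype(np.uint8))
E
```

```text
pics/s1 203 [[250.0, 149.0], [293.0, 139.0]]
pics/s1 222 [[250.0, 141.0], [293.0, 131.0]]
pics/s1 241 [[249.0, 133.0], [293.0, 123.0]]
pics/d1 203 [[247.0, 168.0], [281.0, 146.0]]
pics/d1 222 [[246.0, 161.0], [281.0, 140.0]]
pics/d1 241 [[245.0, 154.0], [281.0, 133.0]]
```

View pics/tips.png

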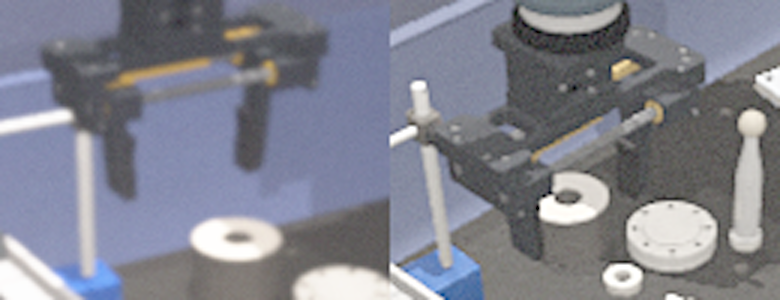

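All three views agree: the tips sit about 15 mm behind the reported TCP, so the true grasp point is ≈34 mm above the reported z. I'll apply that offset. Opening, descending carefully, then gripping.

>>> arm_command(steps=[[3,[0,0,0],0],[3,[0,0,0],0],[3,[0,0,0],0],[3,[0,0,0],0],[3,[0,0,0],0]])

```text
t: 7.8
tool_pos: [574.8, -300.6, 50.3]
ee_rot: [0.024, 1.0, 0.0, -0.0]
ft_force: [-0.2, -0.2, -0.4]
opening: 29.4
grip_force: 0.0
```

>>> arm_command(steps=[[3,[0,0,1],0],[3,[0,0,0.8],0],[3,[0,0,0.7],0],[3,[0,0,0.5],0],[3,[0,0,0],0]])

```text
t: 8.22
tool_pos: [573.7, -299.8, 18.1]
ee_rot: [0.024, 1.0, 0.001, -0.001]
ft_force: [1.3, 0.3, -0.5]
opening: 30.0
grip_force: 0.0
```

>>> arm_command(steps=[[3,[0,0,0.3],0],[3,[0,0,0.2],0],[3,[0,0,0],0]])

```text
t: 8.47
tool_pos: [574.8, -300.6, 15.0]
ee_rot: [0.024, 1.0, 0.0, -0.0]
ft_force: [-0.3, -0.4, 0.7]
opening: 30.1
grip_force: 0.0
```

>>> arm_command(steps=[[1,[0,0,0],0],[1,[0,0,0],0],[1,[0,0,0],0],[1,[0,0,0],0],[1,[0,0,0],0]], newtons=20)

```text
t: 8.88
tool_pos: [575.1, -301.1, 15.7]
ee_rot: [0.024, 1.0, -0.0, 0.0]
ft_force: [-0.4, -1.2, 1.4]
opening: 15.3
grip_force: 20.0
```

Gripped A (20 N, 15.3 mm). Lifting and carrying it to above the load point.

>>> arm_command(steps=[[1,[0,0,-2],0],[1,[0,0,-3],0],[1,[0,0,-3.5],0],[1,[0,0,-3.5],0],[1,[0,0,-2],0]])

```text
t: 9.3
tool_pos: [576.1, -301.3, 159.6]
ee_rot: [0.024, 1.0, -0.001, 0.002]
ft_force: [0.6, -0.9, -0.8]
opening: 15.3
grip_force: 20.0
```

>>> arm_command(steps=[[1,[0.6,1.8,0],0],[1,[1.17,3.65,0],0],[1,[1.17,3.65,0],0],[1,[1.17,3.65,0],0],[1,[1.17,3.65,0],0]])

```text
t: 9.72
tool_pos: [528.9, -132.6, 155.1]
ee_rot: [0.024, 1.0, 0.0, -0.0]
ft_force: [1.3, 0.5, -1.0]
opening: 15.1
grip_force: 20.0
```

>>> arm_command(steps=[[1,[1.17,3.65,0],0],[1,[1.17,3.65,0],0],[1,[1.17,3.65,0],0],[1,[1.17,3.65,0],0],[1,[1.1,3.4,0],0]])

```text
t: 10.13
tool_pos: [479.5, 50.3, 155.3]
ee_rot: [0.024, 1.0, 0.0, -0.0]
ft_force: [0.8, 0.5, -2.5]
opening: 15.3
grip_force: 20.0
```

>>> arm_command(steps=[[1,[0.6,1.8,0],0],[1,[0,0,0],0],[1,[0,0,0],0],[1,[0,0,0],0],[1,[0,0,0],0]])

```text
t: 10.55
tool_pos: [476.1, 65.5, 155.4]
ee_rot: [0.025, 1.0, -0.0, 0.0]
ft_force: [0.6, -0.3, -0.8]
opening: 15.2
grip_force: 20.0
```

```bash
python3 go.py 475.8 69.1 100; python3 -c "
from h import *
shot('wrist','pics/a3.png')"
```

```text
t 10.55 pos [476.1  65.5 155.4] open 15.2 grip 20.0 tilt [ 0.0002 -0.0003]
shift cm [0.05 0.36 5.54] spin -0.0021
```

View pics/a3.png

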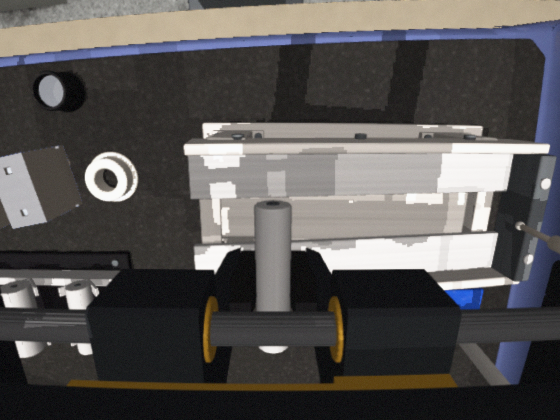

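A hangs level and square over the rails, with the feed slot centred at about column 272. Lowering and releasing it.

>>> arm_command(steps=[[1,[0,0.3,2.5],0],[1,[0,0,2],0],[1,[0,0,1.5],0],[1,[0,0,0.7],0],[1,[0,0,0],0]])

```text
t: 11.02
tool_pos: [474.7, 68.8, 86.7]
ee_rot: [0.025, 1.0, 0.0, -0.002]
ft_force: [0.2, -0.8, -1.1]
opening: 15.1
grip_force: 20.0
```

>>> arm_command(steps=[[1,[0,0,0.3],0],[1,[0,0,0.3],0],[1,[0,0,0],0],[1,[0,0,0],0]])

```text
t: 11.35
tool_pos: [476.3, 69.4, 82.9]
ee_rot: [0.024, 1.0, -0.0, 0.001]
ft_force: [-0.1, 0.9, -0.9]
opening: 15.2
grip_force: 20.0
```

>>> arm_command(steps=[[1,[0,0,0.1],0],[1,[0,0,0],0]])

```text
t: 11.52
tool_pos: [476.1, 69.5, 81.7]
ee_rot: [0.024, 1.0, -0.0, 0.0]
ft_force: [0.7, -0.5, -1.2]
opening: 15.6
grip_force: 20.0
```

>>> arm_command(steps=[[1,[0,0,0.1],0],[1,[0,0,0],0]])

```text
t: 11.68
tool_pos: [476.2, 69.5, 81.5]
ee_rot: [0.024, 1.0, -0.0, 0.0]
ft_force: [-4.3, 0.8, 7.5]
opening: 15.5
grip_force: 20.0
```

>>> arm_command(steps=[[1,[0,0,0.1],0],[1,[0,0,0],0]])

```text
t: 11.85
tool_pos: [476.2, 69.6, 81.3]
ee_rot: [0.024, 1.0, -0.0, 0.0]
ft_force: [-7.7, -0.1, 17.0]
opening: 15.4
grip_force: 20.0
```

Contact is at the predicted height (81.5). Backing off slightly, opening, then lifting away.

>>> arm_command(steps=[[1,[0,0,-0.1],0],[1,[0,0,0],0],[2.6,[0,0,0],0],[2.6,[0,0,0],0],[2.6,[0,0,0],0]])

```text
t: 12.27
tool_pos: [475.9, 69.6, 80.3]
ee_rot: [0.024, 1.0, 0.0, 0.0]
ft_force: [0.2, 0.3, -0.6]
opening: 26.0
grip_force: 0.1
```

>>> arm_command(steps=[[2.6,[0,0,-0.5],0],[2.6,[0,0,-1],0],[2.6,[0,0,-1.5],0],[2.6,[0,0,-2],0],[2.6,[0,0,-2.5],0]])

```text
t: 12.68
tool_pos: [474.9, 69.6, 155.8]
ee_rot: [0.024, 1.0, 0.0, -0.001]
ft_force: [0.3, 0.3, -0.3]
opening: 26.1
grip_force: 0.0
```

>>> arm_command(steps=[[3.4,[0,0,0],0],[3.4,[0,0,0],0],[3.4,[0,0,0],0],[3.4,[0,0,0],0]])

```text
t: 13.02
tool_pos: [475.0, 69.6, 154.5]
ee_rot: [0.024, 1.0, 0.0, -0.001]
ft_force: [0.0, 0.2, -0.2]
opening: 33.9
grip_force: 0.0
```

```bash
cat > chk.py <<'E'
# wrist view: where along feed do bright-dark changes lie on rails: rectify rail plane onto feed coords (1 px = 0.5 mm) and save
import sys; from feed import *
fn=sys.argv[1]; shot("wrist",fn+".png"); K,dd,C,im=load(fn)
u=np.array([.047,.9989,-.1228]);u/=np.linalg.norm(u);w=np.array([.9989,-.047,0])
top=np.array([473.2,12.9,106.3])   # slot middle at open end
S,X=np.meshgrid(np.arange(-10,250,.5),np.arange(-50,50,.5))  # along, across
P=top+S[...,None]*u+X[...,None]*w; V=np.linalg.inv(C)
m=cv2.projectPoints(P.reshape(-1,3),cv2.Rodrigues(V[:3,:3])[0],V[:3,3],K,dd)[0].reshape(*S.shape,2).astype(np.float32)
o=cv2.remap(im,m[...,0],m[...,1],cv2.INTER_LINEAR); cv2.imwrite(fn+"r.png",o)
g=o.max(2).astype(int); print("slot profile (every 5mm from s=-10):",[int(v) for v in np.median(g[90:110],0)[::10]])
print("rail-x profile:",[int(v) for v in np.median(g[50:62],0)[::10]])
E
python3 chk.py pics/c1; python3 go.py 582.8 -120.5 120
```

```text
slot profile (every 5mm from s=-10): [55, 53, 48, 78, 165, 163, 237, 197, 162, 162, 162, 161, 163, 165, 165, 165, 165, 167, 166, 166, 167, 166, 167, 167, 167, 168, 167, 167, 86, 147, 178, 167, 165, 164, 164, 165, 164, 163, 162, 192, 202, 201, 107, 96, 250, 249, 108, 55, 35, 36, 34, 36]
rail-x profile: [46, 55, 119, 148, 147, 148, 239, 239, 154, 151, 147, 146, 146, 146, 144, 182, 146, 146, 146, 146, 147, 147, 175, 182, 182, 182, 182, 179, 83, 141, 176, 170, 180, 180, 180, 180, 179, 180, 245, 245, 245, 244, 244, 244, 244, 244, 244, 243, 207, 42, 44, 46]
t 13.07 pos [475.   69.6 154.3] open 34.3 grip 0.0 tilt [-0.002   0.0002]
shift cm [-11.68 -18.47   3.41] spin -0.0008
```

The dark-to-bright step at s≈130 mm is A still rolling down, so I'll recheck it later. On to B.

>>> arm_command(steps=[[3.4,[-1.2,-1.9,0],0],[3.4,[-2,-3.2,0],0],[3.4,[-2,-3.2,0],0],[3.4,[-2,-3.2,0],0],[3.4,[-2,-3.2,0],0]])

```text
t: 13.48
tool_pos: [560.7, -83.0, 154.1]
ee_rot: [0.024, 1.0, 0.0, -0.001]
ft_force: [1.4, 0.5, -0.6]
opening: 33.7
grip_force: 0.0
```

>>> arm_command(steps=[[3.4,[-1.6,-2.6,0],0],[3.4,[-0.8,-1.2,0],0],[3.4,[0,0,0],0],[3.4,[0,0,0],0],[3.4,[0,0,0],0]])

```text
t: 13.9
tool_pos: [581.8, -119.7, 154.3]
ee_rot: [0.024, 1.0, 0.001, -0.001]
ft_force: [0.2, -0.4, -0.1]
opening: 33.8
grip_force: 0.0
```

```bash
python3 go.py 582.8 -120.5 18.6; python3 - <<'E'
from h import *
shot("wrist","pics/b1.png"); K,d,C,im=load("pics/b1");V=np.linalg.inv(C)
# profile across cylinders at 4 heights (middle between bars), along rack y
g=im.max(2)
for n,x,y,z in(("B",582.8,-120.5,46),("C",580.3,-180.5,50),("D",577.7,-240.3,54)):
    for off in (-15,0,15):
        Y=np.arange(-25,25.5,.5); P=np.c_[x+off+0.047*Y,y-.047*off+Y,np.full(len(Y),z)]
        m=cv2.projectPoints(P,cv2.Rodrigues(V[:3,:3])[0],V[:3,3],K,d)[0].astype(np.float32)
        p=cv2.remap(g,m[...,0],m[...,1],1).ravel(); w=Y[p>75]; print(n,off,w.min() if len(w) else None,w.max() if len(w) else None)
E
```

```text
t 13.9 pos [ 581.8 -119.7  154.3] open 33.8 grip 0.0 tilt [-0.0022  0.0013]
shift cm [-0.14 -0.09 13.57] spin -0.0005
B -15 -10.5 10.0
B 0 -10.5 10.0
B 15 -25.0 24.5
C -15 -15.0 13.0
C 0 -15.0 13.0
C 15 -25.0 25.0
D -15 -20.0 16.5
D 0 -19.5 16.5
D 15 -25.0 25.0
```

>>> arm_command(steps=[[3.4,[-0.1,-0.1,3],0],[3.4,[0,0,3.5],0],[3.4,[0,0,3],0],[3.4,[0,0,2],0],[3.4,[0,0,1],0]])

```text
t: 14.37
tool_pos: [581.1, -119.5, 27.1]
ee_rot: [0.023, 1.0, 0.001, -0.003]
ft_force: [-0.7, -0.3, 0.1]
opening: 34.0
grip_force: 0.0
```

>>> arm_command(steps=[[3.4,[0,0,0.6],0],[3.4,[0,0,0.3],0],[3.4,[0,0,0],0],[3.4,[0,0,0],0]])

```text
t: 14.7
tool_pos: [584.8, -122.1, 22.8]
ee_rot: [0.024, 1.0, -0.0, 0.001]
ft_force: [0.8, -0.0, 0.3]
opening: 33.6
grip_force: 0.0
```

>>> arm_command(steps=[[1.4,[0,0,0],0],[1.4,[0,0,0],0],[1.4,[0,0,0],0],[1.4,[0,0,0],0],[1.4,[0,0,0],0]], newtons=25)

```text
t: 15.12
tool_pos: [584.7, -121.5, 22.5]
ee_rot: [0.024, 1.0, 0.0, 0.001]
ft_force: [0.1, 4.6, 5.8]
opening: 21.3
grip_force: 25.0
```

B gripped. Lifting and carrying.

>>> arm_command(steps=[[1.4,[0,0,-2],0],[1.4,[0,0,-3],0],[1.4,[0,0,-3.5],0],[1.4,[0,0,-3.5],0],[1.4,[0,0,-1.5],0]])

```text
t: 15.53
tool_pos: [585.7, -123.1, 161.3]
ee_rot: [0.024, 1.0, -0.001, 0.003]
ft_force: [1.7, 0.3, -0.5]
opening: 21.1
grip_force: 25.0
```

>>> arm_command(steps=[[1.4,[1,1.6,0],0],[1.4,[2,3.2,0],0],[1.4,[2,3.2,0],0],[1.4,[2,3.2,0],0],[1.4,[2,3.2,0],0]])

```text
t: 15.95
tool_pos: [499.3, 27.0, 156.0]
ee_rot: [0.024, 1.0, -0.0, -0.0]
ft_force: [-0.1, 0.7, -1.7]
opening: 20.9
grip_force: 25.0
```

>>> arm_command(steps=[[1.4,[1.6,2.6,0],0],[1.4,[1,1.5,0],0],[1.4,[0,0,0],0],[1.4,[0,0,0],0],[1.4,[0,0,0],0]])

```text
t: 16.37
tool_pos: [477.3, 67.7, 156.5]
ee_rot: [0.024, 1.0, -0.0, 0.0]
ft_force: [0.1, 0.1, -1.5]
opening: 21.4
grip_force: 25.0
```

```bash
python3 go.py 477.7 69.1 88.5;python3 chk.py pics/c2
```

```text
t 16.37 pos [477.3  67.7 156.5] open 21.4 grip 25.0 tilt [ 0.0007 -0.0008]
shift cm [-0.03  0.15  6.8 ] spin -0.0008
slot profile (every 5mm from s=-10): [56, 55, 49, 90, 167, 165, 241, 167, 165, 164, 98, 130, 149, 150, 148, 143, 119, 168, 167, 167, 169, 169, 168, 169, 169, 170, 169, 168, 169, 168, 169, 167, 166, 167, 165, 165, 166, 165, 164, 199, 203, 202, 109, 98, 242, 163, 89, 102, 144, 179, 171, 36]
rail-x profile: [48, 55, 120, 150, 149, 223, 241, 240, 239, 149, 148, 149, 147, 183, 185, 151, 147, 148, 148, 149, 148, 149, 184, 184, 185, 183, 184, 183, 182, 184, 183, 181, 182, 181, 180, 181, 181, 196, 246, 246, 246, 245, 245, 245, 245, 237, 105, 141, 222, 249, 240, 48]
```

A has arrived at the stop (profile change now at s≈220–240). Lowering B.

>>> arm_command(steps=[[1.4,[0,0.1,2],0],[1.4,[0,0,2],0],[1.4,[0,0,1.5],0],[1.4,[0,0,0.8],0],[1.4,[0,0,0.3],0]])

```text
t: 16.83
tool_pos: [476.2, 68.5, 88.8]
ee_rot: [0.025, 1.0, 0.0, -0.001]
ft_force: [0.3, -0.2, -1.4]
opening: 21.1
grip_force: 25.0
```

>>> arm_command(steps=[[1.4,[0,0,0.15],0],[1.4,[0,0,0],0],[1.4,[0,0,0],0],[1.4,[0,0,0],0]])

```text
t: 17.17
tool_pos: [477.6, 69.3, 89.7]
ee_rot: [0.024, 1.0, -0.0, 0.001]
ft_force: [-0.0, -0.9, -1.6]
opening: 21.6
grip_force: 25.0
```

>>> arm_command(steps=[[1.4,[0,0,0.1],0],[1.4,[0,0,0],0]])

```text
t: 17.33
tool_pos: [477.1, 69.5, 88.2]
ee_rot: [0.024, 1.0, -0.0, 0.0]
ft_force: [0.2, 0.2, -1.6]
opening: 21.0
grip_force: 25.0
```

>>> arm_command(steps=[[1.4,[0,0,0.1],0],[1.4,[0,0,0],0]])

```text
t: 17.5
tool_pos: [477.1, 69.5, 87.3]
ee_rot: [0.024, 1.0, -0.0, 0.0]
ft_force: [-0.5, -0.1, 0.9]
opening: 21.5
grip_force: 25.0
```

Just touching. Releasing.

>>> arm_command(steps=[[3.2,[0,0,0],0],[3.2,[0,0,0],0],[3.2,[0,0,0],0],[3.2,[0,0,0],0]])

```text
t: 17.83
tool_pos: [476.9, 69.5, 86.9]
ee_rot: [0.024, 1.0, 0.0, 0.0]
ft_force: [-0.2, 0.5, 0.1]
opening: 32.0
grip_force: 0.1
```

>>> arm_command(steps=[[3.2,[0,0,-0.5],0],[3.2,[0,0,-1],0],[3.2,[0,0,-1.5],0],[3.2,[0,0,-2],0],[3.2,[0,0,-2],0]])

```text
t: 18.25
tool_pos: [476.6, 69.5, 158.2]
ee_rot: [0.024, 1.0, -0.0, -0.0]
ft_force: [0.7, 0.1, 0.2]
opening: 32.3
grip_force: 0.0
```

>>> arm_command(steps=[[4,[-0.7,-1.7,0],0],[4,[-1.4,-3.4,0],0],[4,[-1.4,-3.4,0],0],[4,[-1.4,-3.4,0],0],[4,[-1.4,-3.4,0],0]])

```text
t: 18.67
tool_pos: [533.1, -88.0, 158.2]
ee_rot: [0.024, 1.0, -0.0, 0.001]
ft_force: [0.2, 0.8, 0.3]
opening: 40.1
grip_force: 0.0
```

>>> arm_command(steps=[[4,[-1.4,-3.4,0],0],[4,[-1.4,-3.4,0],0],[4,[-1,-2,0],0],[4,[0,0,0],0],[4,[0,0,0],0]])

```text
t: 19.08
tool_pos: [566.3, -177.1, 157.4]
ee_rot: [0.025, 1.0, 0.0, 0.0]
ft_force: [0.1, 0.9, 0.0]
opening: 40.0
grip_force: 0.0
```

```bash
python3 go.py 580.3 -181 21
```

```text
t 19.08 pos [ 566.3 -177.1  157.4] open 40.0 grip 0.0 tilt [0.0002 0.0001]
shift cm [-1.42 -0.32 13.64] spin -0.0029
```

>>> arm_command(steps=[[4,[-1.42,-0.32,1.5],0],[4,[0,0,3],0],[4,[0,0,3.5],0],[4,[0,0,3],0],[4,[0,0,1.5],0]])

```text
t: 19.5
tool_pos: [577.5, -176.9, 28.3]
ee_rot: [0.023, 1.0, 0.001, -0.003]
ft_force: [-0.4, 0.4, -0.8]
opening: 39.5
grip_force: 0.0
```

>>> arm_command(steps=[[4,[0,0,0.7],0],[4,[0,0,0.3],0],[4,[0,0,0],0],[4,[0,0,0],0],[4,[0,0,0],0]])

```text
t: 19.92
tool_pos: [581.5, -180.3, 23.7]
ee_rot: [0.024, 1.0, -0.001, 0.001]
ft_force: [-0.1, -0.6, 0.9]
opening: 40.1
grip_force: 0.0
```

>>> arm_command(steps=[[2,[0,0,0],0],[2,[0,0,0],0],[2,[0,0,0],0],[2,[0,0,0],0],[2,[0,0,0],0]], newtons=30)

```text
t: 20.33
tool_pos: [581.0, -181.3, 23.0]
ee_rot: [0.024, 1.0, -0.001, 0.001]
ft_force: [-1.7, -4.5, 5.9]
opening: 27.0
grip_force: 30.0
```

```bash
python3 go.py 475.8 69.1 150
```

```text
t 20.33 pos [ 581.  -181.3   23. ] open 27.0 grip 30.0 tilt [ 0.0018 -0.002 ]
shift cm [ 11.69  24.48 -12.77] spin -0.001
```

C gripped. Carrying.

>>> arm_command(steps=[[2,[0,0,-2],0],[2,[0,0,-3],0],[2,[0,0,-3.5],0],[2,[0,0,-3.5],0],[2,[0,0,-1.7],0]])

```text
t: 20.75
tool_pos: [581.2, -179.7, 162.3]
ee_rot: [0.024, 1.0, -0.0, 0.001]
ft_force: [2.0, -0.5, -3.5]
opening: 27.0
grip_force: 30.0
```

>>> arm_command(steps=[[2,[0.8,1.7,0],0],[2,[1.7,3.5,0],0],[2,[1.7,3.5,0],0],[2,[1.7,3.5,0],0],[2,[1.7,3.5,0],0]])

```text
t: 21.17
tool_pos: [509.5, -17.3, 157.4]
ee_rot: [0.024, 1.0, 0.001, -0.002]
ft_force: [0.5, 0.2, -3.3]
opening: 27.2
grip_force: 30.0
```

>>> arm_command(steps=[[2,[1.7,3.5,0],0],[2,[1.5,3.3,0],0],[2,[0.8,2,0],0],[2,[0,0,0],0],[2,[0,0,0],0]])

```text
t: 21.58
tool_pos: [474.6, 71.8, 158.0]
ee_rot: [0.022, 1.0, 0.0, -0.001]
ft_force: [0.6, -0.4, -2.7]
opening: 27.1
grip_force: 30.0
```

>>> arm_command(steps=[[2,[0,0,0],0],[2,[0,0,0],0]])

```text
t: 21.75
tool_pos: [476.2, 69.6, 158.5]
ee_rot: [0.024, 1.0, 0.0, -0.0]
ft_force: [0.6, 0.6, -2.9]
opening: 27.3
grip_force: 30.0
```

```bash
python3 go.py 476.3 69.1 88;python3 chk.py pics/c3
```

```text
t 21.75 pos [476.2  69.6 158.5] open 27.3 grip 30.0 tilt [-0.0007  0.0001]
shift cm [-0.02 -0.05  7.05] spin -0.0018
slot profile (every 5mm from s=-10): [58, 57, 51, 88, 174, 172, 242, 189, 171, 155, 124, 138, 149, 158, 159, 158, 145, 135, 113, 175, 175, 175, 176, 177, 176, 176, 177, 176, 176, 176, 175, 174, 174, 173, 173, 173, 173, 172, 172, 190, 212, 211, 80, 152, 209, 241, 241, 229, 155, 186, 175, 38]
rail-x profile: [49, 56, 119, 156, 157, 157, 245, 244, 243, 156, 154, 154, 154, 154, 192, 158, 154, 154, 154, 156, 155, 153, 185, 192, 191, 191, 190, 191, 191, 190, 190, 189, 189, 190, 190, 188, 189, 188, 249, 249, 248, 236, 94, 146, 214, 246, 251, 246, 231, 251, 242, 50]
```

B has joined the row (edge at s≈200). Lowering C.

>>> arm_command(steps=[[2,[0,0,2],0],[2,[0,0,2],0],[2,[0,0,1.6],0],[2,[0,0,0.9],0],[2,[0,0,0.3],0]])

```text
t: 22.22
tool_pos: [475.1, 69.6, 89.1]
ee_rot: [0.025, 1.0, 0.0, -0.002]
ft_force: [0.0, -1.0, -4.0]
opening: 27.2
grip_force: 30.0
```

>>> arm_command(steps=[[2,[0,0,0.2],0],[2,[0,0,0],0],[2,[0,0,0],0],[2,[0,0,0],0]])

```text
t: 22.55
tool_pos: [476.9, 70.2, 89.8]
ee_rot: [0.024, 1.0, -0.0, 0.001]
ft_force: [0.2, 0.6, -4.2]
opening: 27.2
grip_force: 30.0
```

>>> arm_command(steps=[[2,[0,0,0.1],0],[2,[0,0,0],0],[2,[0,0,0],0]])

```text
t: 22.8
tool_pos: [476.2, 70.3, 88.1]
ee_rot: [0.024, 1.0, -0.0, 0.0]
ft_force: [0.4, -0.1, -3.8]
opening: 27.1
grip_force: 30.0
```

>>> arm_command(steps=[[2,[0,0,0.1],0],[2,[0,0,0],0]])

```text
t: 22.97
tool_pos: [476.0, 70.3, 86.8]
ee_rot: [0.024, 1.0, 0.0, -0.0]
ft_force: [-0.3, -0.2, -3.4]
opening: 27.2
grip_force: 30.0
```

>>> arm_command(steps=[[2,[0,0,0.08],0],[2,[0,0,0],0]])

```text
t: 23.13
tool_pos: [476.1, 70.3, 86.4]
ee_rot: [0.024, 1.0, -0.0, -0.0]
ft_force: [-2.6, 0.3, 1.5]
opening: 27.4
grip_force: 30.0
```

>>> arm_command(steps=[[3.9,[0,0,0],0],[3.9,[0,0,0],0],[3.9,[0,0,0],0],[3.9,[0,0,0],0]])

```text
t: 23.47
tool_pos: [476.5, 70.3, 86.3]
ee_rot: [0.024, 1.0, 0.0, 0.0]
ft_force: [1.3, 0.4, -0.1]
opening: 39.0
grip_force: 0.2
```

>>> arm_command(steps=[[3.9,[0,0,-0.5],0],[3.9,[0,0,-1],0],[3.9,[0,0,-1.5],0],[3.9,[0,0,-2],0],[3.9,[0,0,-2],0]])

```text
t: 23.88
tool_pos: [475.9, 70.3, 157.5]
ee_rot: [0.024, 1.0, -0.0, -0.0]
ft_force: [0.3, -0.5, -0.5]
opening: 38.8
grip_force: 0.0
```

>>> arm_command(steps=[[4.6,[-0.7,-1.8,0],0],[4.6,[-1.4,-3.6,0],0],[4.6,[-1.4,-3.6,0],0],[4.6,[-1.4,-3.6,0],0],[4.6,[-1.4,-3.6,0],0]])

```text
t: 24.3
tool_pos: [531.9, -96.3, 157.5]
ee_rot: [0.024, 1.0, -0.0, 0.001]
ft_force: [0.3, -0.4, 0.1]
opening: 45.7
grip_force: 0.0
```

>>> arm_command(steps=[[4.6,[-1.4,-3.6,0],0],[4.6,[-1.4,-3.6,0],0],[4.6,[-1.4,-3.6,0],0],[4.6,[-1,-2.5,0],0],[4.6,[0,-1,0],0]])

```text
t: 24.72
tool_pos: [577.5, -244.2, 157.2]
ee_rot: [0.025, 1.0, -0.001, 0.001]
ft_force: [0.3, 0.5, 0.4]
opening: 45.8
grip_force: 0.0
```

>>> arm_command(steps=[[4.6,[0,0,0],0],[4.6,[0,0,0],0],[4.6,[0,0,0],0]])

```text
t: 24.97
tool_pos: [575.9, -238.1, 156.2]
ee_rot: [0.023, 1.0, 0.0, -0.0]
ft_force: [0.3, 0.1, 0.1]
opening: 45.9
grip_force: 0.0
```

```bash
python3 go.py 577.7 -241 22
```

```text
t 24.97 pos [ 575.9 -238.1  156.2] open 45.9 grip 0.0 tilt [-0.0005  0.0008]
shift cm [-0.2  -0.29 13.42] spin 0.0002
```

>>> arm_command(steps=[[4.6,[-0.2,-0.29,2],0],[4.6,[0,0,3],0],[4.6,[0,0,3.3],0],[4.6,[0,0,2.7],0],[4.6,[0,0,1.4],0]])

```text
t: 25.38
tool_pos: [576.1, -239.5, 28.7]
ee_rot: [0.023, 1.0, 0.002, -0.002]
ft_force: [-0.3, 0.3, 0.3]
opening: 46.1
grip_force: 0.0
```

>>> arm_command(steps=[[4.6,[0,0,0.7],0],[4.6,[0,0,0.3],0],[4.6,[0,0,0],0],[4.6,[0,0,0],0],[4.6,[0,0,0],0]])

```text
t: 25.8
tool_pos: [579.4, -243.5, 24.0]
ee_rot: [0.024, 1.0, -0.001, 0.001]
ft_force: [-0.3, 0.5, 0.3]
opening: 46.0
grip_force: 0.0
```

>>> arm_command(steps=[[2.6,[0,0,0],0],[2.6,[0,0,0],0],[2.6,[0,0,0],0],[2.6,[0,0,0],0],[2.6,[0,0,0],0]], newtons=35)

```text
t: 26.22
tool_pos: [579.0, -241.3, 23.1]
ee_rot: [0.024, 1.0, 0.001, 0.001]
ft_force: [1.1, 7.0, 5.7]
opening: 33.2
grip_force: 35.0
```

```bash
python3 go.py 475.8 69.1 150
```

```text
t 26.22 pos [ 579.  -241.3   23.1] open 33.2 grip 35.0 tilt [0.0012 0.0021]
shift cm [ 11.77  30.54 -12.64] spin -0.0008
```

>>> arm_command(steps=[[2.6,[0,0,-2],0],[2.6,[0,0,-3],0],[2.6,[0,0,-3.5],0],[2.6,[0,0,-3.5],0],[2.6,[0,0,-1.7],0]])

```text
t: 26.63
tool_pos: [579.4, -243.7, 163.3]
ee_rot: [0.024, 1.0, -0.001, 0.002]
ft_force: [1.4, -0.6, -5.0]
opening: 33.3
grip_force: 34.9
```

>>> arm_command(steps=[[2.6,[0.7,1.7,0],0],[2.6,[1.4,3.5,0],0],[2.6,[1.4,3.5,0],0],[2.6,[1.4,3.5,0],0],[2.6,[1.4,3.5,0],0]])

```text
t: 27.05
tool_pos: [521.0, -81.4, 158.2]
ee_rot: [0.024, 1.0, 0.0, -0.001]
ft_force: [0.4, 0.9, -4.8]
opening: 32.9
grip_force: 34.9
```

>>> arm_command(steps=[[2.6,[1.4,3.5,0],0],[2.6,[1.4,3.5,0],0],[2.6,[1.3,3.5,0],0],[2.6,[0.9,2.5,0],0],[2.6,[0.5,1.5,0],0]])

```text
t: 27.47
tool_pos: [472.3, 67.3, 158.3]
ee_rot: [0.023, 1.0, 0.001, -0.001]
ft_force: [0.3, 0.1, -6.2]
opening: 32.7
grip_force: 34.9
```

>>> arm_command(steps=[[2.6,[0,0.3,0],0],[2.6,[0,0,0],0],[2.6,[0,0,0],0],[2.6,[0,0,0],0]])

```text
t: 27.8
tool_pos: [475.2, 66.4, 158.9]
ee_rot: [0.024, 1.0, -0.0, -0.0]
ft_force: [0.6, -0.8, -5.3]
opening: 32.8
grip_force: 34.9
```

```bash
python3 go.py 476.8 69.1 87;python3 chk.py pics/c4
```

```text
t 27.8 pos [475.2  66.4 158.9] open 32.8 grip 34.9 tilt [-0.0002 -0.0004]
shift cm [-0.15  0.28  7.19] spin -0.0018
slot profile (every 5mm from s=-10): [61, 59, 52, 102, 177, 177, 250, 171, 122, 135, 150, 180, 190, 195, 191, 187, 148, 136, 125, 176, 179, 180, 179, 180, 179, 180, 180, 179, 179, 179, 179, 178, 177, 177, 177, 177, 175, 88, 123, 193, 245, 246, 240, 230, 205, 242, 242, 231, 157, 189, 180, 38]
rail-x profile: [57, 60, 124, 160, 158, 245, 246, 206, 159, 159, 158, 158, 156, 158, 194, 157, 157, 157, 158, 157, 159, 159, 195, 195, 194, 194, 195, 194, 195, 195, 192, 193, 193, 192, 193, 156, 156, 85, 118, 216, 243, 248, 251, 247, 213, 245, 251, 248, 232, 252, 245, 51]
```

C has joined the row too (edge at s≈175). Lowering D.

>>> arm_command(steps=[[2.6,[-0.15,0.28,2],0],[2.6,[0,0,2],0],[2.6,[0,0,1.7],0],[2.6,[0,0,0.9],0],[2.6,[0,0,0.3],0]])

```text
t: 28.27
tool_pos: [475.4, 69.5, 88.3]
ee_rot: [0.025, 1.0, 0.0, -0.002]
ft_force: [-1.0, 0.6, -4.9]
opening: 33.1
grip_force: 34.9
```

>>> arm_command(steps=[[2.6,[0,0,0.3],0],[2.6,[0,0,0],0],[2.6,[0,0,0],0],[2.6,[0,0,0],0],[2.6,[0,0,0],0]])

```text
t: 28.68
tool_pos: [477.2, 70.1, 87.9]
ee_rot: [0.024, 1.0, -0.0, 0.001]
ft_force: [-0.5, -0.1, -5.4]
opening: 33.5
grip_force: 34.9
```

>>> arm_command(steps=[[2.6,[0,0,0.1],0],[2.6,[0,0,0],0]])

```text
t: 28.85
tool_pos: [476.7, 70.2, 86.3]
ee_rot: [0.024, 1.0, -0.0, 0.0]
ft_force: [-1.4, 0.3, -5.6]
opening: 33.1
grip_force: 34.9
```

>>> arm_command(steps=[[2.6,[0,0,0.1],0],[2.6,[0,0,0],0]])

```text
t: 29.02
tool_pos: [476.8, 70.2, 85.4]
ee_rot: [0.024, 1.0, -0.0, 0.0]
ft_force: [-0.6, -0.1, -2.0]
opening: 32.7
grip_force: 34.9
```

Touching. Releasing, lifting and backing off to look.

>>> arm_command(steps=[[4.5,[0,0,0],0],[4.5,[0,0,0],0],[4.5,[0,0,0],0],[4.5,[0,0,0],0]])

```text
t: 29.35
tool_pos: [477.2, 70.2, 85.5]
ee_rot: [0.024, 1.0, 0.0, 0.001]
ft_force: [1.5, 0.8, 0.9]
opening: 44.5
grip_force: 0.3
```

>>> arm_command(steps=[[4.5,[0,0,-0.5],0],[4.5,[0,0,-1],0],[4.5,[0,0,-1.5],0],[4.5,[0,0,-2],0],[4.5,[0,0,-3],0]])

```text
t: 29.77
tool_pos: [475.1, 70.2, 164.9]
ee_rot: [0.024, 1.0, 0.0, -0.002]
ft_force: [1.3, 0.4, -0.4]
opening: 44.5
grip_force: 0.0
```

>>> arm_command(steps=[[4.5,[0,0,-3.5],0],[4.5,[0,0,-3.5],0],[4.5,[0,0,-3],0],[4.5,[-2,3,0],0],[4.5,[-2,3,0],0]])

```text
t: 30.18
tool_pos: [521.5, 127.9, 270.0]
ee_rot: [0.025, 1.0, -0.0, 0.004]
ft_force: [0.4, -0.4, 0.0]
opening: 44.7
grip_force: 0.0
```

>>> arm_command(steps=[[4.5,[-2,0,0],0],[4.5,[-2,0,0],0],[4.5,[0,0,0],0],[4.5,[0,0,0],0],[4.5,[0,0,0],0]])

```text
t: 30.6
tool_pos: [558.6, 126.2, 265.3]
ee_rot: [0.024, 1.0, -0.0, -0.0]
ft_force: [-0.5, 0.1, -1.1]
opening: 44.8
grip_force: 0.0
```

>>> arm_command(steps=[[4.5,[0,0,0],0],[4.5,[0,0,0],0],[4.5,[0,0,0],0],[4.5,[0,0,0],0],[4.5,[0,0,0],0]])

```text
t: 31.02
tool_pos: [559.1, 126.2, 265.2]
ee_rot: [0.024, 1.0, 0.0, 0.0]
ft_force: [-0.6, -0.6, 0.2]
opening: 45.1
grip_force: 0.0
```

```bash
python3 chk.py pics/e1; python3 -c "
from h import *
s=shot('side','pics/e1s.png');print(s['tool_pos']);shot('scene','pics/e1sc.png')
a=cv2.imread('pics/e1.png')[:300];b=cv2.imread('pics/e1s.png')[140:255,150:265]
cv2.imwrite('pics/e1v.png',np.hstack([cv2.resize(a,(500,268)),cv2.resize(b,(268,268))]))"
```

```text
slot profile (every 5mm from s=-10): [45, 47, 50, 68, 248, 246, 124, 245, 245, 245, 195, 195, 250, 249, 250, 250, 250, 250, 250, 250, 251, 250, 250, 250, 248, 247, 247, 172, 167, 104, 131, 233, 248, 247, 241, 227, 158, 204, 235, 246, 232, 205, 152, 217, 237, 189, 141, 150, 165, 108, 63, 141]
rail-x profile: [52, 53, 197, 241, 242, 241, 241, 240, 240, 247, 249, 248, 248, 248, 248, 248, 248, 248, 248, 248, 248, 248, 248, 248, 248, 185, 183, 184, 152, 98, 126, 229, 244, 244, 243, 231, 164, 195, 232, 247, 246, 231, 154, 225, 244, 241, 194, 152, 181, 129, 33, 81]
[559.1997004  126.24419473 265.17715939]
```

View pics/e1v.png

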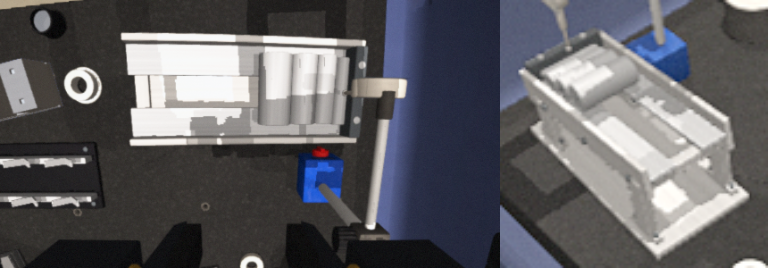

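The final view shows the four cylinders touching in a square row against the stop, D–C–B–A at columns ≈275/303/325/342. They are centred between the side plates, and the bush and loupe are undisturbed.

```bash
python3 -c "
from bench import robot
print(robot.close_job())"
```

```text
the job is handed in; nothing more can be done
None
```

All four setting cylinders are in the feed in rising order (16, 22, 28, 34 mm from the stop), square and touching in the last camera view; I handed the job in at about 31 s of the 104 s, and no verdict came back.

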